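# Move the adhesive bottles to the other rack in reverse order

### The arm

A 6-joint arm with a two-finger parallel gripper is mounted at the origin on the work surface. World frame = base frame: x ahead of the robot, y to its left, z up, the work surface at z = 0. Lengths are in mm, angles in rad, forces in N, time in s.
With the tool pointing down it reaches from about 275 to 750 mm from the base axis. Payload 10.2 kg.
Tool frame: the origin (TCP) lies between the finger pads; the fingertips stand 22 mm ahead of it and the grasp point (between the pads) lies 3 mm ahead of it (ctrl.nose_length is the distance from the TCP to the fingertips, in mm); y points along the fingers, z is the direction in which the jaws open and shut, and the axes are right-handed (so a half turn about y gives the same grasp; the last joint's range is limited). The gripper opens to 85 mm and grips with 20 to 120 N. Pads are 22 mm wide; open, the fingers measure 114 mm over their backs; the gripper's body (76 mm by 85 mm) begins 54 mm behind the grasp point. The pads swing forward as they close: fully open they stand 13 mm farther back than shut.
Start: joints at [0.981, 0.313, 1.498, -0, 1.331, -0.223], TCP at [188.294, 490.078, 253.294] pointing down, gripper open.
Joint ranges: [-2.94, 2.94], [-0.97, 2.17], [0.19, 2.56], [-1.23, 4.37], [0.02, 3.11], [-2.88, 2.88]. Speed limits (rad/s): [2.39, 2.39, 3.01, 3.14, 3.14, 3.14].

### API

Orientations are given as a unit quaternion [w, x, y, z].
In Python, from rig import ctrl, eyes, models gives the robot as it stands.
- The arm moves only by the shell command python3 -m crank 'ROWS' [FORCE]. ROWS is JSON, a list of rows, each an object with "dp": the shift along the tool's x, y, z in mm, a list of three; "roll": the turn about the tool's y in rad; "gripper": the closure in counts, from 0 (fully open) to 255 (shut). A call has 1 to 10 rows; each row is the pose to reach, as a shift and turn from the pose commanded when the call began, along the tool's axes at that moment; what a row does not reach only later rows make up. A row lasts 1/12 s, in which the tool goes at most 41.7 mm and 7.16 degrees, less where a joint would pass 70% of its speed; a pose out of reach is approached as far as the arm can. A call with a gripper value outside its range is refused whole. The fingers move at their own pace and stop on an object; FORCE is the grip in N (left out, the last holds). Time passes only in rows, so rows that repeat a pose let the fingers close. It gives the time, the measured TCP pose, the force and the opening at its end, in the units of the state.
- ctrl.sense(): the state, without advancing time (a new reading comes with each control period).
- eyes.capture(name): name is "side" or "top"; returns a dict with "color" (480x640x3 uint8, red, green, blue), "fx", "fy", "cx", "cy" (pixels), "R" (3x3) and "t" (3): a world point X has camera coordinates R X + t. Camera axes: x right, y down, z forward; pixel columns grow to the right and rows downward; lengths in mm; the calibration is good to about 2 mm. A picture is of the moment at which its call begins. There is no depth.
- ctrl.finish_job(): hands the job in, once; it reports no verdict.
Trained networks look in a picture, given as the dict that the camera call returned (one of the last four; its "shot" number tells which), for a name from the list of things; names that differ only in an ending like _2 or _b are one class to them, and where a whole thing is asked for, a point or a joint stands for the part that bears it (a point fixed in the world has none). Each returns a list of dicts, best first, with "confidence" (0 to 1); they miss things now and then, are a little off and sometimes report something else, mostly with a low value. They report only what shows in the picture. A call takes as long as a camera call.
- models.spot_in(picture, label): "extent" ([centre column, centre row, width, height] in pixels, round what is visible of it).
- models.spot_point(picture, label): "centre" ([column, row] in pixels: a listed point, or the origin of a listed thing).
The state is a dict: "time_s": time; "joints": joint angles; "dq": joint speeds; "tau": joint torques, N m; "eef_pos": TCP position; "ee_rot": TCP orientation; "force": force on the tool from outside, world axes, zero at the start; "wrist_torque": the same for the moment, N m; "grip_width": opening from 0.0 (shut) to 1.0 (fully open).
Only numpy, scipy, OpenCV 4.12 (cv2) and the standard library are available. Lean on these libraries where they do the work, as an engineer would, in place of code of your own. Each camera call takes 0.05 s, during which the arm holds its last target. There are 200 camera calls.

### The job

Move the four colour-capped adhesive bottles from the plywood rack to the empty grey rack, one in each bay, in the reverse order: the bottle that now stands leftmost as the robot sees it goes to the rightmost bay of the grey rack, and so on along the row, so that the worker opposite finds them in the usual order. Keep the bottles upright all the while, and leave them all standing on the floor of their bays.

Things in the scene. Friction and masses are not known exactly. Their poses are not given: they have to be found in the camera images.
- rack_from: Plywood rack where the bottles start. 68 x 293 x 26 mm, fixed. Four bays, centres at y = -108, -36, 36, 108 mm in its frame, each 58 (x) by 67 mm (y) inside; walls 5 mm thick, partitions 22 mm high, bay floor 8 mm above the underside. Origin: centre of the underside, on the table; x across, away from the robot, y along the row to the robot's left, within 0.25 rad.
- rack_to: Empty grey rack with a bare metal floor. 68 x 293 x 26 mm, fixed. Four bays, centres at y = -108, -36, 36, 108 mm in its frame, each 58 (x) by 67 mm (y) inside; walls 5 mm thick, partitions 22 mm high, bay floor 8 mm above the underside. Origin: centre of the underside, on the table; x across, away from the robot, y along the row to the robot's left, within 0.25 rad.
- bottle_red_mid (a point): White round bottle with red cap and band, 40 mm in diameter, straight sides up to 64 mm above its foot, then a 30 mm wide cap; 92 mm high, 0.08 to 0.17 kg, loose. Point: on its axis, half-way up (46 mm above its foot); z up. Starts in a bay of the plywood rack on the red dish, foot 11 mm above the table, neighbours 72 mm away.
- dish_red: Flat red drip dish, 54 mm in diameter and 3 mm thick, fixed in the bay of the plywood rack where the red bottle starts; it stays there and marks that bay. Origin: centre of its underside.
- bottle_yellow_mid (a point): White round bottle with yellow cap and band, 40 mm in diameter, straight sides up to 64 mm above its foot, then a 30 mm wide cap; 92 mm high, 0.08 to 0.17 kg, loose. Point: on its axis, half-way up (46 mm above its foot); z up. Starts in a bay of the plywood rack on the yellow dish, foot 11 mm above the table, neighbours 72 mm away.
- dish_yellow: Flat yellow drip dish, 54 mm in diameter and 3 mm thick, fixed in the bay of the plywood rack where the yellow bottle starts; it stays there and marks that bay. Origin: centre of its underside.
- bottle_green_mid (a point): White round bottle with green cap and band, 40 mm in diameter, straight sides up to 64 mm above its foot, then a 30 mm wide cap; 92 mm high, 0.08 to 0.17 kg, loose. Point: on its axis, half-way up (46 mm above its foot); z up. Starts in a bay of the plywood rack on the green dish, foot 11 mm above the table, neighbours 72 mm away.
- dish_green: Flat green drip dish, 54 mm in diameter and 3 mm thick, fixed in the bay of the plywood rack where the green bottle starts; it stays there and marks that bay. Origin: centre of its underside.
- bottle_blue_mid (a point): White round bottle with blue cap and band, 40 mm in diameter, straight sides up to 64 mm above its foot, then a 30 mm wide cap; 92 mm high, 0.08 to 0.17 kg, loose. Point: on its axis, half-way up (46 mm above its foot); z up. Starts in a bay of the plywood rack on the blue dish, foot 11 mm above the table, neighbours 72 mm away.
- dish_blue: Flat blue drip dish, 54 mm in diameter and 3 mm thick, fixed in the bay of the plywood rack where the blue bottle starts; it stays there and marks that bay. Origin: centre of its underside.

How it is judged (in metres and radians):
At the end, for the whole second after the job is handed in: Each bottle stands in the grey rack's bay that mirrors its starting bay (marked by its dish): middle within 16 mm of the bay's centre along the rack, 14 mm across, 48 to 60 mm above the rack's underside, tilt under 0.1 rad, slower than 20 mm/s (((y of dish_red in the frame of rack_from between -0.128 and -0.088 m and y of bottle_red_mid in the frame of rack_to between 0.092 and 0.124 m) or (y of dish_red in the frame of rack_from between -0.056 and -0.016 m and y of bottle_red_mid in the frame of rack_to between 0.02 and 0.052 m) or (y of dish_red in the frame of rack_from between 0.016 and 0.056 m and y of bottle_red_mid in the frame of rack_to between -0.052 and -0.02 m) or (y of dish_red in the frame of rack_from between 0.088 and 0.128 m and y of bottle_red_mid in the frame of rack_to between -0.124 and -0.092 m)) and x of bottle_red_mid in the frame of rack_to between -0.014 and 0.014 m and z of bottle_red_mid in the frame of rack_to between 0.048 and 0.06 m and angle between each of bottle_red_mid, bottle_yellow_mid, bottle_green_mid, bottle_blue_mid's own z axis and vertical below 0.1 rad and linear speed of each of bottle_red, bottle_yellow, bottle_green, bottle_blue below 0.02 m/s and ((y of dish_yellow in the frame of rack_from between -0.128 and -0.088 m and y of bottle_yellow_mid in the frame of rack_to between 0.092 and 0.124 m) or (y of dish_yellow in the frame of rack_from between -0.056 and -0.016 m and y of bottle_yellow_mid in the frame of rack_to between 0.02 and 0.052 m) or (y of dish_yellow in the frame of rack_from between 0.016 and 0.056 m and y of bottle_yellow_mid in the frame of rack_to between -0.052 and -0.02 m) or (y of dish_yellow in the frame of rack_from between 0.088 and 0.128 m and y of bottle_yellow_mid in the frame of rack_to between -0.124 and -0.092 m)) and x of bottle_yellow_mid in the frame of rack_to between -0.014 and 0.014 m and z of bottle_yellow_mid in the frame of rack_to between 0.048 and 0.06 m and ((y of dish_green in the frame of rack_from between -0.128 and -0.088 m and y of bottle_green_mid in the frame of rack_to between 0.092 and 0.124 m) or (y of dish_green in the frame of rack_from between -0.056 and -0.016 m and y of bottle_green_mid in the frame of rack_to between 0.02 and 0.052 m) or (y of dish_green in the frame of rack_from between 0.016 and 0.056 m and y of bottle_green_mid in the frame of rack_to between -0.052 and -0.02 m) or (y of dish_green in the frame of rack_from between 0.088 and 0.128 m and y of bottle_green_mid in the frame of rack_to between -0.124 and -0.092 m)) and x of bottle_green_mid in the frame of rack_to between -0.014 and 0.014 m and z of bottle_green_mid in the frame of rack_to between 0.048 and 0.06 m and ((y of dish_blue in the frame of rack_from between -0.128 and -0.088 m and y of bottle_blue_mid in the frame of rack_to between 0.092 and 0.124 m) or (y of dish_blue in the frame of rack_from between -0.056 and -0.016 m and y of bottle_blue_mid in the frame of rack_to between 0.02 and 0.052 m) or (y of dish_blue in the frame of rack_from between 0.016 and 0.056 m and y of bottle_blue_mid in the frame of rack_to between -0.052 and -0.02 m) or (y of dish_blue in the frame of rack_from between 0.088 and 0.128 m and y of bottle_blue_mid in the frame of rack_to between -0.124 and -0.092 m)) and x of bottle_blue_mid in the frame of rack_to between -0.014 and 0.014 m and z of bottle_blue_mid in the frame of rack_to between 0.048 and 0.06 m); the robot touches nothing.
It fails at once if the red bottle is tipped by more than 0.6 rad (angle between bottle_red_mid's own z axis and vertical above 0.6 rad).
It fails at once if the yellow bottle is tipped by more than 0.6 rad (angle between bottle_yellow_mid's own z axis and vertical above 0.6 rad).
It fails at once if the green bottle is tipped by more than 0.6 rad (angle between bottle_green_mid's own z axis and vertical above 0.6 rad).
It fails at once if the blue bottle is tipped by more than 0.6 rad (angle between bottle_blue_mid's own z axis and vertical above 0.6 rad).
It also fails if it takes over 120 s, if anything falls off the work surface, if the arm or the gripper's body presses on something with over 40 N, if the wrist force passes 120 N, or if a joint passes its speed limit or range.

## Working session

There is one attempt and no reset: what is moved stays moved. The work goes in short steps, Python scripts to look and compute and a shell command to move; the robot and the scene stay as the last step left them, time stands still between calls to the robot, and variables do not carry over. Pictures are saved under pics/ and viewed, about 12 in all and at most 16, crops included, and the job is handed in when it is done.

```bash
ls; mkdir -p pics; cat > h.py <<'E'
import numpy as np, cv2
from rig import ctrl, eyes, models
def save(p,n): cv2.imwrite('pics/'+n, p["color"][:,:,::-1])
def ray(p,uv,z):
    R=np.array(p["R"]);t=np.array(p["t"]);d=R.T@np.array([(uv[0]-p["cx"])/p["fx"],(uv[1]-p["cy"])/p["fy"],1]);c=-R.T@t
    return c+d*(z-c[2])/d[2]
def proj(p,X):
    c=np.array(p["R"])@np.array(X,float)+np.array(p["t"]);return [p["fx"]*c[0]/c[2]+p["cx"],p["fy"]*c[1]/c[2]+p["cy"]]
def tri(ps,uvs):
    A=[];b=[]
    for p,uv in zip(ps,uvs):
        R=np.array(p["R"]);t=np.array(p["t"]);x=(uv[0]-p["cx"])/p["fx"];y=(uv[1]-p["cy"])/p["fy"]
        for k,v in((0,x),(1,y)): A.append(R[k]-v*R[2]);b.append(v*t[2]-t[k])
    s=np.linalg.lstsq(np.array(A),np.array(b),rcond=None)[0]; return s
E
python3 - <<'E'
from h import *
np.set_printoptions(precision=1,suppress=True)
P={n:eyes.capture(n) for n in("side","top")}
for n,p in P.items():
    save(p,n+'0.png'); print(n,(-np.array(p["R"]).T@p["t"]))
for l in ["rack_from","rack_to"]+[a+c+b for c in("red","yellow","green","blue") for a,b in(("bottle_","_mid"),("dish_",""))]:
    z=57 if 'bott' in l else 8 if 'dish' in l else 0
    uv=[]
    for n,p in P.items():
        r=models.spot_point(p,l)[:2]
        for q in r: print(l,n,np.round(q["confidence"],2),np.array(q["centre"]),ray(p,q["centre"],z))
        uv.append(r[0]["centre"] if r else None)
    if all(u is not None for u in uv): print('   tri',tri(P.values(),uv))
s=ctrl.sense();print(s)
E
```

```text
pics
side [489.8 727.8 556.9]
top [385.9  -2.4 941.9]
rack_from top 0.97 [182.8 218.9] [555.7 219.1   0. ]
rack_to side 0.77 [312.  210.1] [ 548.5 -204.5    0. ]
rack_to side 0.36 [293.4 341.4] [557.5 186.5   0. ]
rack_to top 0.78 [424.1 229. ] [ 547.5 -201.6    0. ]
   tri [ 547.7 -201.3    1.8]
bottle_red_mid side 0.61 [290.7 379.3] [548.7 307.   57. ]
bottle_red_mid top 0.87 [117.5 214.2] [550.8 311.9  57. ]
bottle_red_mid top 0.59 [423.6 224.6] [ 545.  -188.8   57. ]
   tri [549.1 310.4  61.2]
dish_red side 0.96 [294.1 411.5] [545.6 317.9   8. ]
dish_red top 0.57 [125.5 221.2] [548.  314.8   8. ]
   tri [547.2 315.7   5.4]
bottle_yellow_mid side 0.75 [289.5 275.4] [568.7  97.   57. ]
bottle_yellow_mid top 0.73 [248.2 209.8] [563.   99.8  57. ]
   tri [565.6  99.6  58.4]
dish_yellow side 0.46 [291.9 302. ] [566.2 105.7   8. ]
dish_yellow top 0.7 [249.  208.8] [574.6 104.2   8. ]
dish_yellow top 0.15 [199.5 213.6] [564.2 189.    8. ]
   tri [570.4 104.3   7.8]
bottle_green_mid side 0.83 [293.7 341.7] [550.1 242.5  57. ]
bottle_green_mid top 0.75 [159.2 214.8] [551.3 244.3  57. ]
   tri [550.5 243.9  58.6]
dish_green top 0.55 [168.4 218.6] [554.2 241.8   8. ]
dish_green top 0.47 [250.5 211. ] [570.8 101.4   8. ]
bottle_blue_mid side 0.92 [294.2 307.3] [555.  172.9  57. ]
bottle_blue_mid top 0.86 [198.2 215. ] [552.5 181.   57. ]
   tri [552.8 179.7  62.8]
dish_blue top 0.68 [209.2 214.8] [562.5 172.3   8. ]
{'time_s': 1.1, 'joints': array([ 1. ,  0.3,  1.5,  0. ,  1.3, -0.2]), 'dq': array([ 0., -0.,  0., -0., -0.,  0.]), 'tau': array([  0. , -41.2, -26. ,  -0. ,   0. ,  -0. ]), 'eef_pos': array([188.3, 490.1, 253.3]), 'ee_rot': array([-0.7,  0.7, -0.1,  0.1]), 'force': array([ 0.9,  0.4, -0.5]), 'wrist_torque': array([-0., -0.,  0.]), 'grip_width': 1.0000657928806584}
```

View pics/top0.png

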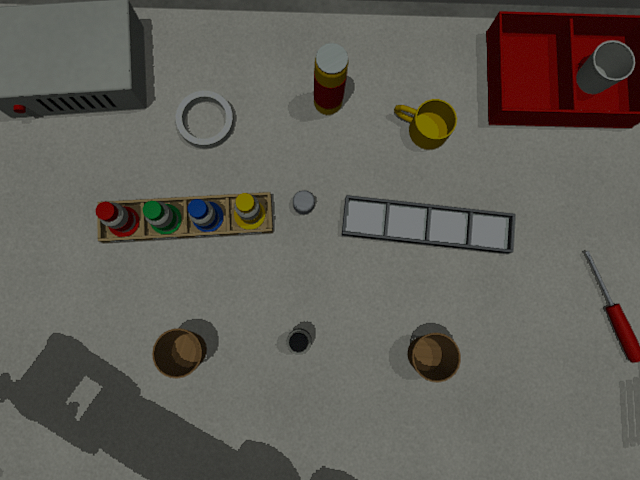

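View pics/side0.png

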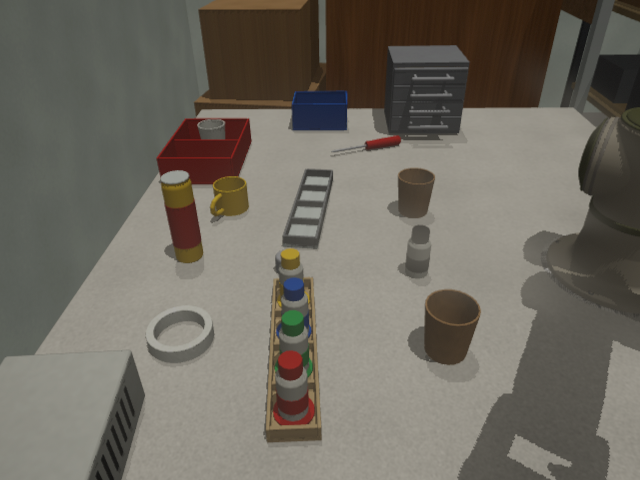

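The top view shows the plywood rack with corners at about (97,197), (272,193), (273,232) and (99,241). From the left it holds red (105,212), green (155,212), blue (200,212) and yellow (247,205). The grey rack is empty, with corners at about (346,196), (514,212), (511,251) and (343,235). The side view shows the same order. Next I fit the rack poses.

```bash
cat >> h.py <<'E'
from scipy.spatial.transform import Rotation as Ro
def rackfit(p,guess,mask):
    from scipy.optimize import minimize
    g=cv2.GaussianBlur(mask.astype(np.float32),(0,0),1.5)
    def cost(v):
        c,s=np.cos(v[2]),np.sin(v[2]);R=np.array([[c,-s],[s,c]])
        m=np.zeros(mask.shape,np.uint8)
        pts=[]
        for z in(0,26):
            for a,b in((34,146.5),(34,-146.5),(-34,-146.5),(-34,146.5)): pts.append(proj(p,[*(R@[a,b]+v[:2]),z]))
        hull=cv2.convexHull(np.array(pts,np.float32))
        cv2.fillPoly(m,[np.round(hull*16).astype(np.int32)],1,shift=4)
        return float(np.abs(cv2.GaussianBlur(m.astype(np.float32),(0,0),1.5)-g).sum())
    sx=np.array([guess]+[np.array(guess)+d for d in([15,0,0],[0,15,0],[0,0,.08])])
    r=minimize(cost,guess,method='Nelder-Mead',options=dict(initial_simplex=sx,xatol=.05,fatol=.5));return r.x,r.fun
def togo(X,xdir):
    """dp, roll to put TCP at X with tool z along +-xdir (yaw)"""
    s=ctrl.sense();q=s["ee_rot"];R=Ro.from_quat([q[1],q[2],q[3],q[0]]).as_matrix()
    dp=R.T@(np.array(X)-s["eef_pos"])
    out=[]
    for k in(0,np.pi):
        d=R.T@[np.cos(xdir+k),np.sin(xdir+k),0]; out.append(np.arctan2(d[0],d[2]))
    print('eef',s["eef_pos"].round(1),'dp',dp.round(1),'roll',np.round(out,3),'t',s["time_s"],'w',round(float(s["grip_width"]),3),'F',s["force"].round(1))
    return R
E
python3 - <<'E'
from h import *
np.set_printoptions(precision=3,suppress=True)
p=eyes.capture("top")
for n,cs in(("from",[(97,197),(272,193),(273,232),(99,241)]),("to",[(346,196),(514,212),(511,251),(343,235)])):
    w=np.array([ray(p,c,26)[:2] for c in cs]); print(n,w.mean(0),[np.linalg.norm(w[i]-w[i-1]) for i in range(4)],'yaw',np.arctan2(*( (w[0]+w[3]-w[1]-w[2])*[-1,1])))
bgr=p["color"].astype(int)
hsv=cv2.cvtColor(p["color"],cv2.COLOR_RGB2HSV)
print(hsv[230,340],hsv[198,440],hsv[199,400],hsv[236,180],hsv[270,300])
s=ctrl.sense();q=s["ee_rot"];print(Ro.from_quat([q[1],q[2],q[3],q[0]]).as_matrix())
v=cv2.resize(p["color"][180:260,80:530],None,fx=1.75,fy=1.75,interpolation=cv2.INTER_CUBIC)
a=cv2.resize(p["color"][185:250,90:280],(800,274),interpolation=cv2.INTER_CUBIC);b=cv2.resize(p["color"][190:255,335:525],(800,274),interpolation=cv2.INTER_CUBIC)
cv2.imwrite('pics/crop.png',np.vstack([a,b])[:,:,::-1])
E
```

```text
from [556.746 208.497] [np.float64(75.60449969144106), np.float64(295.73599145614907), np.float64(67.43408435868577), np.float64(290.998982663132)] yaw 0.06116452141967502
to [ 552.828 -203.951] [np.float64(67.73774647544327), np.float64(289.47823804964855), np.float64(67.94868241210531), np.float64(286.5035124256972)] yaw -0.07332367223693685
[ 30  13 100] [ 40  14 111] [ 35  13 114] [ 20 117  63] [ 36  12 109]
[[ 0.933  0.     0.359]
 [-0.359  0.     0.933]
 [ 0.    -1.     0.   ]]
```

View pics/crop.png

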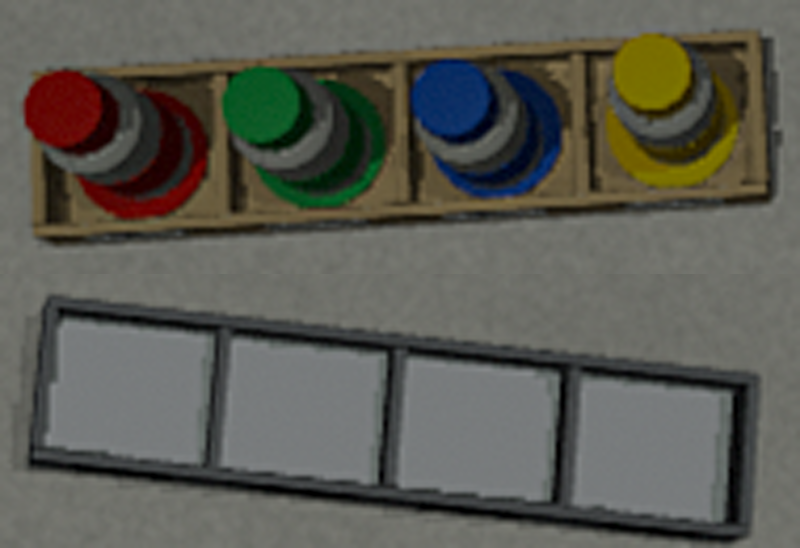

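The crop (scale 4.21) gives sharper rim corners. Plywood is at (97.8,202.1), (271,192.6), (272.4,231.8) and (98.8,241.5). Grey is at (347.4,195.7), (514.3,214.5), (511.9,252.5) and (342.6,235.1). Each bottle stands on its matching dish.

```bash
python3 - <<'E'
from h import *
np.set_printoptions(precision=3,suppress=True)
p=eyes.capture("top")
F={}
for n,cs in(("from",[(97.8,202.1),(271,192.6),(272.4,231.8),(98.8,241.5)]),("to",[(347.4,195.7),(514.3,214.5),(511.9,252.5),(342.6,235.1)])):
    w=np.array([ray(p,c,26)[:2] for c in cs]); d=(w[0]+w[3]-w[1]-w[2]);yaw=np.arctan2(-d[0],d[1]);F[n]=(w.mean(0),yaw)
    print(n,w.mean(0),[round(np.linalg.norm(w[i]-w[i-1]),1) for i in range(4)],'yaw',yaw)
    for y in(-108,-36,36,108): print(y,w.mean(0)+y*np.array([-np.sin(yaw),np.cos(yaw)]))
# caps: colour centroid of cap disc in both cameras via mask of saturated pixels near top z=103
u={'red':(68,109),'green':(264,105),'blue':(453,99),'yellow':(652,72)}
for c,(a,b) in u.items(): print(c,ray(p,(a/4.21+90,b/4.21+185),103))
c,yaw=F["from"]
X=np.array([*(c+108*np.array([-np.sin(yaw),np.cos(yaw)])),180]); togo(X,yaw)
E
```

```text
from [554.586 208.749] [np.float64(67.5), np.float64(292.6), np.float64(67.8), np.float64(290.3)] yaw 0.07977322896288543
-108 [563.193 101.092]
-36 [557.455 172.863]
36 [551.717 244.634]
108 [545.98  316.405]
to [ 551.205 -204.841] [np.float64(68.8), np.float64(287.9), np.float64(66.0), np.float64(288.8)] yaw -0.08590126263147288
-108 [ 541.939 -312.442]
-36 [ 548.116 -240.708]
36 [ 554.294 -168.973]
108 [560.471 -97.239]
red [546.985 313.309 103.   ]
green [550.154 241.944 103.   ]
blue [554.027 172.881 103.   ]
yellow [565.917 100.137 103.   ]
eef [188.3 490.1 253.3] dp [396.2  73.3 -33.9] roll [ 1.124 -2.017] t 1.2 w 1.001 F [0.4 1.1 0.1]
```

```bash
python3 -m crank '[{"dp":[396,73,-34],"roll":1.124,"gripper":0},{"dp":[396,73,-34],"roll":1.124,"gripper":0},{"dp":[396,73,-34],"roll":1.124,"gripper":0},{"dp":[396,73,-34],"roll":1.124,"gripper":0},{"dp":[396,73,-34],"roll":1.124,"gripper":0},{"dp":[396,73,-34],"roll":1.124,"gripper":0},{"dp":[396,73,-34],"roll":1.124,"gripper":0},{"dp":[396,73,-34],"roll":1.124,"gripper":0},{"dp":[396,73,-34],"roll":1.124,"gripper":0},{"dp":[396,73,-34],"roll":1.124,"gripper":0}]' 60
python3 - <<'E'
from h import *
togo([547,314,63],0.08)
print(ctrl.sense()["joints"].round(2))
save(eyes.capture("top"),'t1.png');
E
```

```text
time_s: 2.03
eef_pos: [548.4, 314.1, 179.3]
ee_rot: [-0.517, 0.518, -0.482, 0.482]
force: [-0.4, -0.5, 0.2]
grip_width: 1.005
eef [548.4 314.1 179.3] dp [-1.000e-01  1.163e+02 -1.300e+00] roll [-0.008  3.133] t 2.0333 w 1.005 F [-0.4 -0.5  0.2]
[ 0.34  0.61  1.25 -0.    1.29  0.26]
```

View pics/t1.png

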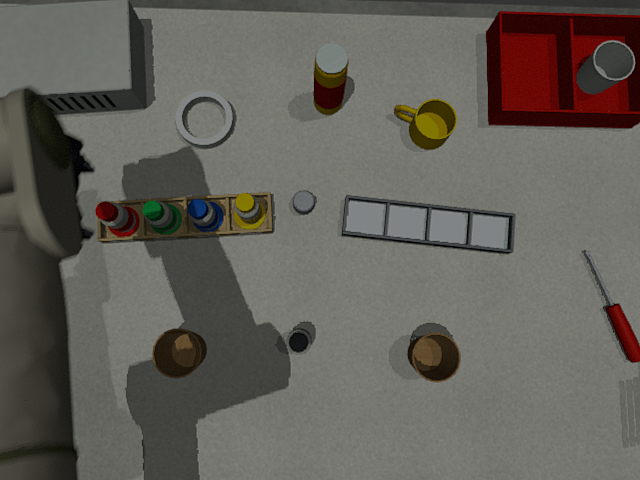

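The gripper hangs over the red bottle; its fingers show at about (85,160) and (85,237), which fits the projection. I'll descend, close and lift.

```bash
python3 -m crank '[{"dp":[0,35,-1],"roll":-0.008,"gripper":0},{"dp":[0,70,-1],"roll":-0.008,"gripper":0},{"dp":[0,100,-1],"roll":-0.008,"gripper":0},{"dp":[0,119,-1],"roll":-0.008,"gripper":0},{"dp":[0,119,-1],"roll":-0.008,"gripper":0}]' 40
python3 -m crank '[{"dp":[0,0,0],"roll":0,"gripper":255},{"dp":[0,0,0],"roll":0,"gripper":255},{"dp":[0,0,0],"roll":0,"gripper":255},{"dp":[0,0,0],"roll":0,"gripper":255},{"dp":[0,0,0],"roll":0,"gripper":255},{"dp":[0,0,0],"roll":0,"gripper":255},{"dp":[0,0,0],"roll":0,"gripper":255},{"dp":[0,0,0],"roll":0,"gripper":255},{"dp":[0,0,0],"roll":0,"gripper":255},{"dp":[0,0,0],"roll":0,"gripper":255}]' 40
```

```text
time_s: 2.5
eef_pos: [542.6, 315.5, 56.9]
ee_rot: [-0.519, 0.524, -0.479, 0.476]
force: [0.2, -0.1, 0.1]
grip_width: 0.999
time_s: 3.33
eef_pos: [545.5, 316.5, 63.2]
ee_rot: [0.522, -0.521, 0.477, -0.478]
force: [-0.9, 0.4, 5.7]
grip_width: 0.46
```

Opening 0.46 is about 39 mm, so the bottle is gripped. I'll lift it clear of its neighbours' tops.

```bash
python3 -m crank '[{"dp":[0,-15,0],"roll":0,"gripper":255},{"dp":[0,-40,0],"roll":0,"gripper":255},{"dp":[0,-70,0],"roll":0,"gripper":255},{"dp":[0,-100,0],"roll":0,"gripper":255},{"dp":[0,-125,0],"roll":0,"gripper":255},{"dp":[0,-135,0],"roll":0,"gripper":255},{"dp":[0,-135,0],"roll":0,"gripper":255}]' 40
python3 - <<'E'
from h import *
togo([542.5,-312,195],-0.086)
p=eyes.capture("side");save(p,'s1.png')
for _ in range(3): eyes.capture("top")
togo([542.5,-312,195],-0.086)
E
```

```text
time_s: 3.92
eef_pos: [545.5, 316.6, 199.1]
ee_rot: [0.523, -0.52, 0.477, -0.478]
force: [0.3, -0.1, -1.3]
grip_width: 0.459
eef [545.5 316.6 199.1] dp [625.9   3.  -58.3] roll [ 0.174 -2.967] t 3.9167 w 0.459 F [ 0.3 -0.1 -1.3]
eef [544.1 316.  194.2] dp [ 6.254e+02 -1.000e-01 -5.680e+01] roll [ 0.174 -2.968] t 4.1167 w 0.456 F [ 0.1  0.7 -1.1]
```

View pics/s1.png

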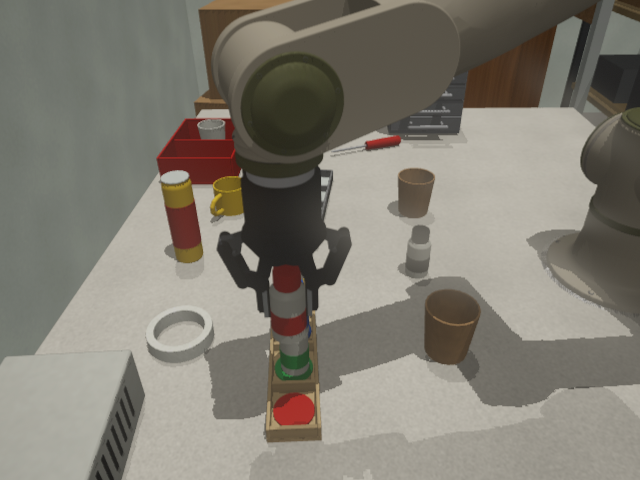

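The red bottle is held upright at about (289,310), clear of green, and its dish is bare at (294,410). Now I carry it over.

```bash
python3 -m crank '[{"dp":[15,0,-1],"roll":0.02,"gripper":255},{"dp":[45,0,-4],"roll":0.04,"gripper":255},{"dp":[80,0,-7],"roll":0.06,"gripper":255},{"dp":[118,0,-11],"roll":0.08,"gripper":255},{"dp":[156,0,-14],"roll":0.10,"gripper":255},{"dp":[194,0,-18],"roll":0.12,"gripper":255},{"dp":[232,0,-21],"roll":0.14,"gripper":255},{"dp":[270,0,-25],"roll":0.16,"gripper":255},{"dp":[300,0,-27],"roll":0.174,"gripper":255},{"dp":[315,0,-28],"roll":0.174,"gripper":255}]' 40
python3 - <<'E'
from h import *
togo([542.5,-312,195],-0.086)
E
```

```text
time_s: 4.95
eef_pos: [544.0, -3.3, 194.9]
ee_rot: [0.476, -0.478, 0.522, -0.521]
force: [0.2, -0.6, -0.3]
grip_width: 0.461
eef [544.   -3.3 194.9] dp [ 3.076e+02 -1.000e-01  2.620e+01] roll [-0.004  3.138] t 4.95 w 0.461 F [ 0.2 -0.6 -0.3]
```

```bash
python3 -m crank '[{"dp":[15,0,1],"roll":0,"gripper":255},{"dp":[45,0,4],"roll":0,"gripper":255},{"dp":[83,0,7],"roll":0,"gripper":255},{"dp":[121,0,10],"roll":0,"gripper":255},{"dp":[159,0,13],"roll":0,"gripper":255},{"dp":[197,0,17],"roll":0,"gripper":255},{"dp":[235,0,20],"roll":0,"gripper":255},{"dp":[270,0,23],"roll":0,"gripper":255},{"dp":[298,0,25],"roll":0,"gripper":255},{"dp":[310,0,26],"roll":0,"gripper":255}]' 40
python3 - <<'E'
from h import *
P=[eyes.capture(n) for n in("side","top")]
save(P[1],'t2.png')
for i in (0,1): 
  r=models.spot_point(P[i],"bottle_red_mid"); print(r[:1])
for _ in range(2): eyes.capture("side")
togo([542.5,-312,61],-0.086)
E
```

```text
time_s: 5.78
eef_pos: [542.7, -314.4, 194.3]
ee_rot: [0.477, -0.478, 0.523, -0.521]
force: [-0.1, 0.1, -1.2]
grip_width: 0.462
[{'centre': [310.2, 104.7], 'confidence': 0.87}]
[]
eef [ 544.1 -309.5  196.1] dp [  2.7 135.1  -1.3] roll [ 2.00e-03 -3.14e+00] t 6.0833 w 0.455 F [ 0.4 -0.2 -0.4]
```

View pics/t2.png

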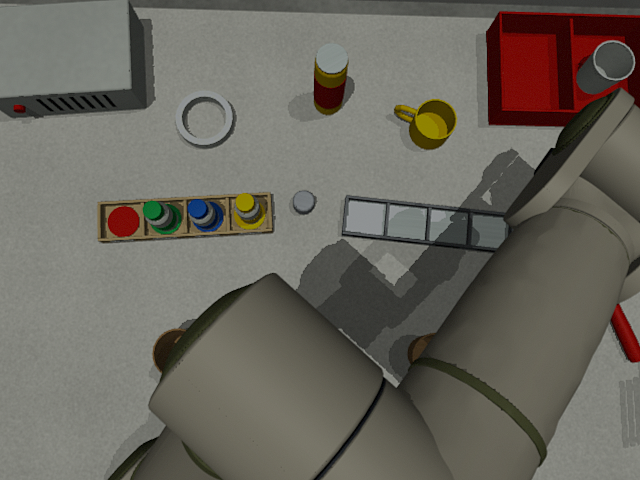

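The arm hides the bottle in the top view, but the elbow is clear and the side network sees the bottle at (310,105). I'll lower it into the rightmost bay.

```bash
python3 -m crank '[{"dp":[1,15,0],"roll":0,"gripper":255},{"dp":[2,45,-1],"roll":0,"gripper":255},{"dp":[2,75,-1],"roll":0,"gripper":255},{"dp":[2,100,-1],"roll":0,"gripper":255},{"dp":[2,115,-1],"roll":0,"gripper":255},{"dp":[2,124,-1],"roll":0,"gripper":255},{"dp":[2,130,-1],"roll":0,"gripper":255},{"dp":[2,134,-1],"roll":0,"gripper":255},{"dp":[2,137,-1],"roll":0,"gripper":255},{"dp":[2,137,-1],"roll":0,"gripper":255}]' 40
python3 - <<'E'
from h import *
p=eyes.capture("side");save(p,'s2.png')
P=cv2.resize(p["color"][90:270,230:390],None,fx=3.3,fy=3.3,interpolation=cv2.INTER_CUBIC);cv2.imwrite('pics/s2c.png',P[:,:,::-1])
print(models.spot_point(p,"bottle_red_mid")[:1], proj(p,[542,-312.4,54]))
eyes.capture("side")
togo([542.5,-312,59],-0.086)
E
```

```text
time_s: 6.92
eef_pos: [543.2, -313.2, 60.4]
ee_rot: [-0.478, 0.478, -0.52, 0.522]
force: [-0.0, -0.1, -0.8]
grip_width: 0.458
[{'centre': [313.6, 162.0], 'confidence': 0.56}] [np.float64(316.6046859356524), np.float64(165.9458083946916)]
eef [ 543.1 -313.3   60.3] dp [-1.2  1.3 -0.7] roll [ 0.    -3.142] t 7.0667 w 0.459 F [0.  0.1 1. ]
```

View pics/s2c.png

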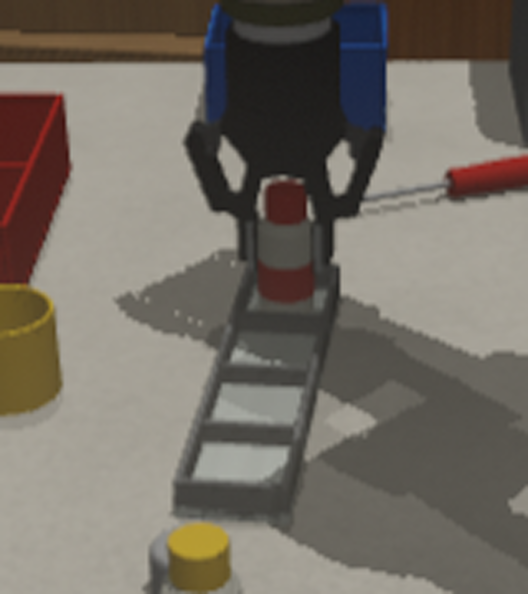

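The red bottle is inside the far bay, in crop coordinates with its foot at about (286,300) between walls at 239 and 334. There is no contact force yet, so I'll go 2 mm lower, open and retreat.

```bash
python3 -m crank '[{"dp":[0,1,0],"roll":0,"gripper":255},{"dp":[0,2,0],"roll":0,"gripper":255},{"dp":[0,2,0],"roll":0,"gripper":255},{"dp":[0,2,0],"roll":0,"gripper":0},{"dp":[0,2,0],"roll":0,"gripper":0},{"dp":[0,2,0],"roll":0,"gripper":0},{"dp":[0,2,0],"roll":0,"gripper":0},{"dp":[0,2,0],"roll":0,"gripper":0},{"dp":[0,2,0],"roll":0,"gripper":0},{"dp":[0,2,0],"roll":0,"gripper":0}]' 40
python3 -m crank '[{"dp":[0,-15,0],"roll":0,"gripper":0},{"dp":[0,-45,0],"roll":0,"gripper":0},{"dp":[0,-80,0],"roll":0,"gripper":0},{"dp":[0,-115,0],"roll":0,"gripper":0},{"dp":[0,-138,0],"roll":0,"gripper":0},{"dp":[0,-138,0],"roll":0,"gripper":0}]' 40
python3 - <<'E'
from h import *
togo([551.5,244,197],0.08)
p=eyes.capture("side")
print(models.spot_point(p,"bottle_red_mid")[:1], proj(p,[542,-312.4,54]),models.spot_in(p,"bottle_red_mid")[:1],proj(p,[542,-312.4,8]),proj(p,[542,-312.4,100]))
togo([551.5,244,197],0.08)
E
```

```text
time_s: 7.9
eef_pos: [542.6, -313.0, 57.2]
ee_rot: [0.478, -0.478, 0.521, -0.521]
force: [0.3, 0.6, 0.3]
grip_width: 0.999
time_s: 8.4
eef_pos: [544.1, -314.1, 201.1]
ee_rot: [-0.478, 0.478, -0.518, 0.524]
force: [0.7, -0.9, 0.5]
grip_width: 0.998
eef [ 544.1 -314.1  201.1] dp [-556.7    0.7  -40.5] roll [-0.166  2.976] t 8.4 w 0.998 F [ 0.7 -0.9  0.5]
[{'centre': [312.8, 161.8], 'confidence': 0.89}] [np.float64(316.6046859356524), np.float64(165.9458083946916)] [{'extent': [313.8, 164.6, 17.6, 43.1], 'confidence': 0.71}] [np.float64(316.9418043209189), np.float64(183.68296651476476)] [np.float64(316.2524821454795), np.float64(147.41494627084933)]
eef [ 542.4 -312.8  194.4] dp [-555.5   -2.2  -38.7] roll [-0.166  2.976] t 8.55 w 1.003 F [ 0.2 -0.   0.3]
```

```bash
python3 -m crank '[{"dp":[-40,0,-3],"roll":-0.03,"gripper":0},{"dp":[-80,0,-6],"roll":-0.06,"gripper":0},{"dp":[-120,0,-8],"roll":-0.09,"gripper":0},{"dp":[-160,0,-11],"roll":-0.12,"gripper":0},{"dp":[-200,0,-14],"roll":-0.166,"gripper":0},{"dp":[-240,0,-17],"roll":-0.166,"gripper":0},{"dp":[-280,0,-20],"roll":-0.166,"gripper":0},{"dp":[-320,0,-22],"roll":-0.166,"gripper":0},{"dp":[-360,0,-25],"roll":-0.166,"gripper":0},{"dp":[-400,0,-28],"roll":-0.166,"gripper":0}]' 40
python3 - <<'E'
from h import *
p=eyes.capture("top");save(p,'t3.png')
for n in("red",):
  print(models.spot_point(p,"bottle_red_mid")[:2],proj(p,[542,-312.4,54]))
P=cv2.resize(p["color"][185:265,330:530],None,fx=4,fy=4,interpolation=cv2.INTER_CUBIC);cv2.imwrite('pics/t3c.png',P[:,:,::-1])
eyes.capture("top")
togo([551.5,244,197],0.08)
E
```

```text
time_s: 9.38
eef_pos: [548.2, 89.9, 193.8]
ee_rot: [-0.519, 0.52, -0.48, 0.479]
force: [0.3, 0.1, 0.4]
grip_width: 1.004
[{'centre': [497.6, 227.1], 'confidence': 0.93}] [np.float64(497.65211253727125), np.float64(228.38223563072893)]
eef [548.3  90.3 193.7] dp [-152.9   -3.3   16.1] roll [ 0.004 -3.138] t 9.5333 w 1.0 F [ 0.2 -1.   0.2]
```

View pics/t3c.png

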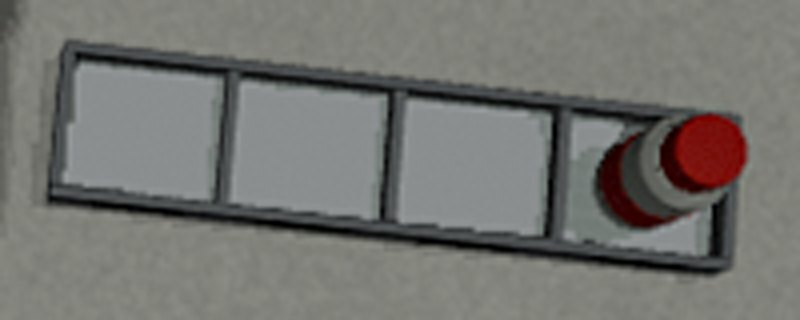

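Red stands in the rightmost bay; the network finds it at (497.6,227.1) and the bay centre projects to (497.7,228.4), so it is within about 2 mm. Next is green.

```bash
python3 -m crank '[{"dp":[-40,0,4],"roll":0,"gripper":0},{"dp":[-80,0,8],"roll":0,"gripper":0},{"dp":[-120,0,12],"roll":0,"gripper":0},{"dp":[-152,0,15],"roll":0,"gripper":0},{"dp":[-152,0,15],"roll":0,"gripper":0},{"dp":[-152,0,15],"roll":0,"gripper":0},{"dp":[-152,0,15],"roll":0,"gripper":0}]' 40
python3 - <<'E'
from h import *
eyes.capture("side");togo([550.5,243,61.3],0.08)
E
```

```text
time_s: 10.12
eef_pos: [552.0, 239.2, 194.3]
ee_rot: [-0.519, 0.52, -0.48, 0.48]
force: [1.1, -0.2, 1.2]
grip_width: 1.001
eef [552.2 238.9 194.6] dp [ -4.3 133.3  -1.2] roll [-2.00e-03  3.14e+00] t 10.1667 w 0.999 F [-0.2  0.7  0.4]
```

```bash
python3 -m crank '[{"dp":[-4,35,-1],"roll":0,"gripper":0},{"dp":[-4,70,-1],"roll":0,"gripper":0},{"dp":[-4,100,-1],"roll":0,"gripper":0},{"dp":[-4,120,-1],"roll":0,"gripper":0},{"dp":[-4,133,-1],"roll":0,"gripper":0},{"dp":[-4,133,-1],"roll":0,"gripper":0},{"dp":[-4,133,-1],"roll":0,"gripper":0},{"dp":[-4,133,-1],"roll":0,"gripper":0}]' 40
python3 -m crank '[{"dp":[0,0,0],"roll":0,"gripper":255},{"dp":[0,0,0],"roll":0,"gripper":255},{"dp":[0,0,0],"roll":0,"gripper":255},{"dp":[0,0,0],"roll":0,"gripper":255},{"dp":[0,0,0],"roll":0,"gripper":255},{"dp":[0,0,0],"roll":0,"gripper":255},{"dp":[0,0,0],"roll":0,"gripper":255},{"dp":[0,0,0],"roll":0,"gripper":255},{"dp":[0,0,0],"roll":0,"gripper":255},{"dp":[0,0,0],"roll":0,"gripper":255}]' 40
python3 -m crank '[{"dp":[0,-15,0],"roll":0,"gripper":255},{"dp":[0,-40,0],"roll":0,"gripper":255},{"dp":[0,-70,0],"roll":0,"gripper":255},{"dp":[0,-100,0],"roll":0,"gripper":255},{"dp":[0,-125,0],"roll":0,"gripper":255},{"dp":[0,-135,0],"roll":0,"gripper":255},{"dp":[0,-135,0],"roll":0,"gripper":255},{"dp":[0,-135,0],"roll":0,"gripper":255}]' 40
python3 - <<'E'
from h import *
eyes.capture("side");togo([548,-240.7,196],-0.086)
E
```

```text
time_s: 10.83
eef_pos: [551.4, 243.9, 63.5]
ee_rot: [0.52, -0.519, 0.48, -0.48]
force: [-0.0, 0.4, 0.4]
grip_width: 1.0
time_s: 11.67
eef_pos: [550.9, 244.6, 62.9]
ee_rot: [0.52, -0.519, 0.479, -0.48]
force: [-0.3, -1.1, 5.7]
grip_width: 0.454
time_s: 12.33
eef_pos: [550.2, 244.5, 195.9]
ee_rot: [-0.519, 0.52, -0.48, 0.479]
force: [-0.3, 0.4, -2.2]
grip_width: 0.454
eef [549.9 244.4 195.1] dp [483.4  -0.5 -40.7] roll [ 0.166 -2.976] t 12.3833 w 0.456 F [ 0.4 -0.4 -2. ]
```

```bash
python3 -m crank '[{"dp":[15,0,-1],"roll":0.02,"gripper":255},{"dp":[45,0,-4],"roll":0.04,"gripper":255},{"dp":[80,0,-7],"roll":0.06,"gripper":255},{"dp":[118,0,-10],"roll":0.08,"gripper":255},{"dp":[156,0,-13],"roll":0.10,"gripper":255},{"dp":[194,0,-16],"roll":0.12,"gripper":255},{"dp":[232,0,-19],"roll":0.14,"gripper":255},{"dp":[270,0,-23],"roll":0.16,"gripper":255},{"dp":[308,0,-26],"roll":0.166,"gripper":255},{"dp":[346,0,-29],"roll":0.166,"gripper":255}]' 40
python3 -m crank '[{"dp":[38,0,1],"roll":0,"gripper":255},{"dp":[76,0,5],"roll":0,"gripper":255},{"dp":[106,0,9],"roll":0,"gripper":255},{"dp":[126,0,11],"roll":0,"gripper":255},{"dp":[135,0,11],"roll":0,"gripper":255},{"dp":[135,0,11],"roll":0,"gripper":255},{"dp":[135,0,11],"roll":0,"gripper":255},{"dp":[135,0,11],"roll":0,"gripper":255}]' 40
python3 - <<'E'
from h import *
eyes.capture("side");togo([548,-240.7,59.5],-0.086)
E
```

```text
time_s: 13.22
eef_pos: [548.4, -104.3, 195.2]
ee_rot: [0.477, -0.478, 0.522, -0.52]
force: [0.0, -0.3, -0.9]
grip_width: 0.454
time_s: 13.88
eef_pos: [548.7, -236.5, 196.8]
ee_rot: [0.478, -0.478, 0.521, -0.52]
force: [-0.4, 1.0, -1.0]
grip_width: 0.458
eef [ 548.8 -236.5  197. ] dp [  4.3 137.5  -0.4] roll [ 2.00e-03 -3.14e+00] t 13.9333 w 0.454 F [ 0.2  0.1 -1.3]
```

```bash
python3 -m crank '[{"dp":[2,15,0],"roll":0,"gripper":255},{"dp":[4,45,0],"roll":0,"gripper":255},{"dp":[4,75,0],"roll":0,"gripper":255},{"dp":[4,100,0],"roll":0,"gripper":255},{"dp":[4,115,0],"roll":0,"gripper":255},{"dp":[4,124,0],"roll":0,"gripper":255},{"dp":[4,130,0],"roll":0,"gripper":255},{"dp":[4,134,0],"roll":0,"gripper":255},{"dp":[4,136,0],"roll":0,"gripper":255},{"dp":[4,138,0],"roll":0,"gripper":255}]' 40
python3 - <<'E'
from h import *
p=eyes.capture("side")
print(models.spot_point(p,"bottle_green_mid")[:1], proj(p,[548,-240.7,54]))
eyes.capture("side");togo([548,-240.7,59.5],-0.086)
E
```

```text
time_s: 14.77
eef_pos: [548.8, -242.2, 60.0]
ee_rot: [-0.478, 0.478, -0.52, 0.522]
force: [0.9, 0.2, -1.9]
grip_width: 0.456
[{'centre': [312.9, 181.1], 'confidence': 0.74}] [np.float64(312.48697094961085), np.float64(180.3468166370437)]
eef [ 548.7 -242.2   59.9] dp [-1.5  0.4 -0.8] roll [-0.     3.142] t 14.9167 w 0.454 F [ 1.1 -0.4 -0.2]
```

```bash
python3 -m crank '[{"dp":[-1,1,0],"roll":0,"gripper":255},{"dp":[-1,1,0],"roll":0,"gripper":255},{"dp":[-1,1,0],"roll":0,"gripper":0},{"dp":[-1,1,0],"roll":0,"gripper":0},{"dp":[-1,1,0],"roll":0,"gripper":0},{"dp":[-1,1,0],"roll":0,"gripper":0},{"dp":[-1,1,0],"roll":0,"gripper":0},{"dp":[-1,1,0],"roll":0,"gripper":0},{"dp":[-1,1,0],"roll":0,"gripper":0}]' 40
python3 -m crank '[{"dp":[0,-15,0],"roll":0,"gripper":0},{"dp":[0,-45,0],"roll":0,"gripper":0},{"dp":[0,-80,0],"roll":0,"gripper":0},{"dp":[0,-115,0],"roll":0,"gripper":0},{"dp":[0,-138,0],"roll":0,"gripper":0},{"dp":[0,-138,0],"roll":0,"gripper":0}]' 40
python3 - <<'E'
from h import *
eyes.capture("side");togo([555.5,173,197],0.08)
E
```

```text
time_s: 15.67
eef_pos: [548.5, -241.0, 58.2]
ee_rot: [0.478, -0.478, 0.521, -0.521]
force: [0.5, 0.1, 0.0]
grip_width: 1.0
time_s: 16.17
eef_pos: [550.0, -242.0, 201.9]
ee_rot: [-0.479, 0.477, -0.518, 0.524]
force: [0.7, -0.4, 0.5]
grip_width: 1.004
eef [ 549.2 -241.5  198.8] dp [-413.6    0.6  -29.3] roll [-0.166  2.976] t 16.2167 w 1.002 F [ 0.9  0.1 -0.9]
```

```bash
python3 -m crank '[{"dp":[-40,0,-3],"roll":-0.03,"gripper":0},{"dp":[-80,0,-6],"roll":-0.06,"gripper":0},{"dp":[-120,0,-9],"roll":-0.09,"gripper":0},{"dp":[-160,0,-12],"roll":-0.12,"gripper":0},{"dp":[-200,0,-14],"roll":-0.166,"gripper":0},{"dp":[-240,0,-17],"roll":-0.166,"gripper":0},{"dp":[-280,0,-20],"roll":-0.166,"gripper":0},{"dp":[-320,0,-23],"roll":-0.166,"gripper":0},{"dp":[-360,0,-26],"roll":-0.166,"gripper":0},{"dp":[-400,0,-29],"roll":-0.166,"gripper":0}]' 40
python3 - <<'E'
from h import *
for _ in range(3): p=eyes.capture("top")
for n,X in(("red",[542,-312.4,54]),("green",[548,-240.7,54]),("blue",[556,173,57]),("yellow",[564,100,57])): print(n,[(np.round(r["centre"],1),r["confidence"]) for r in models.spot_point(p,f"bottle_{n}_mid")[:2]],np.round(proj(p,X),1))
togo([555.5,173,197],0.08);togo([555.5,173,62],0.08)
E
```

```text
time_s: 17.05
eef_pos: [553.1, 161.9, 194.9]
ee_rot: [-0.519, 0.52, -0.48, 0.479]
force: [0.3, -1.0, 0.4]
grip_width: 0.995
red [(array([497.7, 223.4]), 0.79)] [497.7 228.4]
green [(array([456. , 224.5]), 0.86)] [454.5 223.8]
blue [(array([199.1, 212.5]), 0.59)] [203.2 213. ]
yellow [(array([247.4, 210.5]), 0.64)] [248.1 209.2]
eef [553.9 158.7 195.7] dp [-14.2  -1.3   2.7] roll [-2.00e-03  3.14e+00] t 17.4 w 1.0 F [ 0.1 -0.1 -0.1]
eef [553.9 158.7 195.7] dp [-14.2 133.7   2.8] roll [-2.00e-03  3.14e+00] t 17.4 w 1.0 F [ 0.1 -0.1 -0.1]
```

Red and green are where they should be in the grey rack. For blue, the network's mid-point is about 4 px off the estimate I get from cap and dish (y≈173). I trust cap and dish, and the 22 mm pads tolerate the difference.

```bash
python3 -m crank '[{"dp":[-15,20,3],"roll":0,"gripper":0},{"dp":[-15,35,3],"roll":0,"gripper":0},{"dp":[-15,70,3],"roll":0,"gripper":0},{"dp":[-15,100,3],"roll":0,"gripper":0},{"dp":[-15,120,3],"roll":0,"gripper":0},{"dp":[-15,133,3],"roll":0,"gripper":0},{"dp":[-15,133,3],"roll":0,"gripper":0},{"dp":[-15,133,3],"roll":0,"gripper":0},{"dp":[-15,133,3],"roll":0,"gripper":0}]' 40
python3 -m crank '[{"dp":[0,0,0],"roll":0,"gripper":255},{"dp":[0,0,0],"roll":0,"gripper":255},{"dp":[0,0,0],"roll":0,"gripper":255},{"dp":[0,0,0],"roll":0,"gripper":255},{"dp":[0,0,0],"roll":0,"gripper":255},{"dp":[0,0,0],"roll":0,"gripper":255},{"dp":[0,0,0],"roll":0,"gripper":255},{"dp":[0,0,0],"roll":0,"gripper":255},{"dp":[0,0,0],"roll":0,"gripper":255},{"dp":[0,0,0],"roll":0,"gripper":255}]' 40
python3 -m crank '[{"dp":[0,-15,0],"roll":0,"gripper":255},{"dp":[0,-40,0],"roll":0,"gripper":255},{"dp":[0,-70,0],"roll":0,"gripper":255},{"dp":[0,-100,0],"roll":0,"gripper":255},{"dp":[0,-125,0],"roll":0,"gripper":255},{"dp":[0,-135,0],"roll":0,"gripper":255},{"dp":[0,-135,0],"roll":0,"gripper":255},{"dp":[0,-135,0],"roll":0,"gripper":255}]' 40
python3 - <<'E'
from h import *
p=eyes.capture("side");save(p,'s3.png');togo([554.5,-169,196],-0.086)
E
```

```text
time_s: 18.15
eef_pos: [556.5, 174.5, 64.4]
ee_rot: [0.52, -0.519, 0.479, -0.48]
force: [0.5, -0.0, -0.0]
grip_width: 0.994
time_s: 18.98
eef_pos: [555.9, 175.2, 64.0]
ee_rot: [0.52, -0.519, 0.479, -0.48]
force: [-1.0, -0.4, 5.7]
grip_width: 0.458
time_s: 19.65
eef_pos: [555.4, 175.1, 197.1]
ee_rot: [-0.519, 0.52, -0.48, 0.479]
force: [0.2, 0.0, -1.3]
grip_width: 0.454
eef [555.  175.  196.3] dp [342.9   0.4 -28. ] roll [ 0.166 -2.976] t 19.7 w 0.46 F [-0.1 -0.1 -0.7]
```

View pics/s3.png

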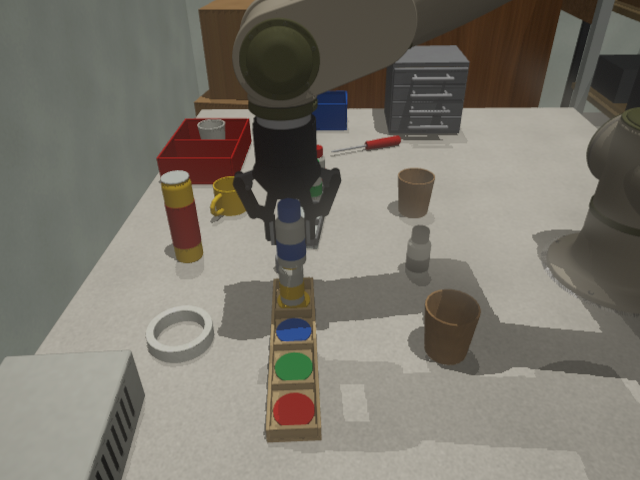

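Blue is held upright at about (291,240), and red, green and blue dishes show empty at (294,410), (294,367) and (294,330). I'll carry it to the +36 bay.

```bash
python3 -m crank '[{"dp":[15,0,-1],"roll":0.02,"gripper":255},{"dp":[45,0,-4],"roll":0.04,"gripper":255},{"dp":[83,0,-7],"roll":0.06,"gripper":255},{"dp":[121,0,-10],"roll":0.08,"gripper":255},{"dp":[159,0,-13],"roll":0.10,"gripper":255},{"dp":[197,0,-16],"roll":0.12,"gripper":255},{"dp":[235,0,-19],"roll":0.14,"gripper":255},{"dp":[270,0,-22],"roll":0.16,"gripper":255},{"dp":[300,0,-24],"roll":0.166,"gripper":255},{"dp":[325,0,-26],"roll":0.166,"gripper":255}]' 40
python3 -m crank '[{"dp":[12,0,0],"roll":0,"gripper":255},{"dp":[18,0,1],"roll":0,"gripper":255},{"dp":[18,0,1],"roll":0,"gripper":255},{"dp":[18,0,1],"roll":0,"gripper":255},{"dp":[18,0,1],"roll":0,"gripper":255}]' 40
python3 - <<'E'
from h import *
eyes.capture("side");togo([554.5,-169,60.5],-0.086)
E
```

```text
time_s: 20.53
eef_pos: [554.9, -153.1, 196.1]
ee_rot: [0.477, -0.478, 0.523, -0.52]
force: [-1.1, -0.4, -1.3]
grip_width: 0.454
time_s: 20.95
eef_pos: [555.3, -167.6, 198.0]
ee_rot: [0.478, -0.478, 0.521, -0.52]
force: [0.4, 0.4, -0.9]
grip_width: 0.462
eef [ 555.3 -167.6  198.2] dp [  1.5 137.7  -0.7] roll [ 2.00e-03 -3.14e+00] t 21.0 w 0.46 F [ 0.3  0.5 -1. ]
```

```bash
python3 -m crank '[{"dp":[0,15,0],"roll":0,"gripper":255},{"dp":[1,45,-1],"roll":0,"gripper":255},{"dp":[1,75,-1],"roll":0,"gripper":255},{"dp":[1,100,-1],"roll":0,"gripper":255},{"dp":[1,115,-1],"roll":0,"gripper":255},{"dp":[1,124,-1],"roll":0,"gripper":255},{"dp":[1,130,-1],"roll":0,"gripper":255},{"dp":[1,134,-1],"roll":0,"gripper":255},{"dp":[1,136,-1],"roll":0,"gripper":255},{"dp":[1,138,-1],"roll":0,"gripper":255}]' 40
python3 - <<'E'
from h import *
p=eyes.capture("side")
print(models.spot_point(p,"bottle_blue_mid")[:1], proj(p,[554.3,-169,54]))
eyes.capture("side");togo([554.5,-169,60],-0.086)
E
```

```text
time_s: 21.83
eef_pos: [554.6, -169.9, 61.0]
ee_rot: [-0.478, 0.478, -0.52, 0.522]
force: [-0.7, 0.3, -0.3]
grip_width: 0.458
[{'centre': [307.4, 197.1], 'confidence': 0.94}] [np.float64(307.74662649592705), np.float64(196.4174335528391)]
eef [ 554.5 -170.    61. ] dp [-1.   1.  -0.1] roll [ 0.    -3.142] t 21.9833 w 0.459 F [ 0.4 -0.1  1. ]
```

```bash
python3 -m crank '[{"dp":[0,1,0],"roll":0,"gripper":255},{"dp":[0,1,0],"roll":0,"gripper":255},{"dp":[0,1,0],"roll":0,"gripper":0},{"dp":[0,1,0],"roll":0,"gripper":0},{"dp":[0,1,0],"roll":0,"gripper":0},{"dp":[0,1,0],"roll":0,"gripper":0},{"dp":[0,1,0],"roll":0,"gripper":0},{"dp":[0,1,0],"roll":0,"gripper":0},{"dp":[0,1,0],"roll":0,"gripper":0}]' 40
python3 -m crank '[{"dp":[0,-15,0],"roll":0,"gripper":0},{"dp":[0,-45,0],"roll":0,"gripper":0},{"dp":[0,-80,0],"roll":0,"gripper":0},{"dp":[0,-115,0],"roll":0,"gripper":0},{"dp":[0,-138,0],"roll":0,"gripper":0},{"dp":[0,-138,0],"roll":0,"gripper":0}]' 40
python3 - <<'E'
from h import *
eyes.capture("side");togo([565,100.5,197],0.08)
E
```

```text
time_s: 22.73
eef_pos: [554.1, -169.9, 59.2]
ee_rot: [0.478, -0.478, 0.521, -0.521]
force: [0.1, 0.5, -0.2]
grip_width: 1.002
time_s: 23.23
eef_pos: [555.8, -170.6, 202.7]
ee_rot: [-0.479, 0.477, -0.518, 0.524]
force: [0.1, -0.8, 0.9]
grip_width: 1.0
eef [ 554.9 -170.2  199.7] dp [-270.6    2.1  -13.2] roll [-0.166  2.976] t 23.2833 w 1.003 F [-0.3 -0.4 -0.6]
```

```bash
python3 -m crank '[{"dp":[-40,0,-2],"roll":-0.03,"gripper":0},{"dp":[-80,0,-4],"roll":-0.06,"gripper":0},{"dp":[-120,0,-6],"roll":-0.09,"gripper":0},{"dp":[-160,0,-8],"roll":-0.12,"gripper":0},{"dp":[-200,0,-10],"roll":-0.166,"gripper":0},{"dp":[-240,0,-12],"roll":-0.166,"gripper":0},{"dp":[-270,0,-13],"roll":-0.166,"gripper":0},{"dp":[-270,0,-13],"roll":-0.166,"gripper":0},{"dp":[-270,0,-13],"roll":-0.166,"gripper":0},{"dp":[-270,0,-13],"roll":-0.166,"gripper":0}]' 40
python3 - <<'E'
from h import *
eyes.capture("side");togo([565,100.5,62],0.08)
E
```

```text
time_s: 24.12
eef_pos: [564.1, 99.8, 196.3]
ee_rot: [-0.519, 0.52, -0.48, 0.479]
force: [0.1, 0.2, 0.2]
grip_width: 0.999
eef [564.2  99.3 196.5] dp [ -1.2 134.5   1. ] roll [-1.000e-03  3.141e+00] t 24.1667 w 0.998 F [-0.2 -0.2  0.5]
```

```bash
python3 -m crank '[{"dp":[-1,20,1],"roll":0,"gripper":0},{"dp":[-1,35,1],"roll":0,"gripper":0},{"dp":[-1,70,1],"roll":0,"gripper":0},{"dp":[-1,100,1],"roll":0,"gripper":0},{"dp":[-1,120,1],"roll":0,"gripper":0},{"dp":[-1,134,1],"roll":0,"gripper":0},{"dp":[-1,134,1],"roll":0,"gripper":0},{"dp":[-1,134,1],"roll":0,"gripper":0},{"dp":[-1,134,1],"roll":0,"gripper":0}]' 40
python3 -m crank '[{"dp":[0,0,0],"roll":0,"gripper":255},{"dp":[0,0,0],"roll":0,"gripper":255},{"dp":[0,0,0],"roll":0,"gripper":255},{"dp":[0,0,0],"roll":0,"gripper":255},{"dp":[0,0,0],"roll":0,"gripper":255},{"dp":[0,0,0],"roll":0,"gripper":255},{"dp":[0,0,0],"roll":0,"gripper":255},{"dp":[0,0,0],"roll":0,"gripper":255},{"dp":[0,0,0],"roll":0,"gripper":255},{"dp":[0,0,0],"roll":0,"gripper":255}]' 40
python3 -m crank '[{"dp":[0,-15,0],"roll":0,"gripper":255},{"dp":[0,-40,0],"roll":0,"gripper":255},{"dp":[0,-70,0],"roll":0,"gripper":255},{"dp":[0,-100,0],"roll":0,"gripper":255},{"dp":[0,-125,0],"roll":0,"gripper":255},{"dp":[0,-135,0],"roll":0,"gripper":255},{"dp":[0,-135,0],"roll":0,"gripper":255},{"dp":[0,-135,0],"roll":0,"gripper":255}]' 40
python3 - <<'E'
from h import *
p=eyes.capture("side");togo([560.5,-97.2,196],-0.086)
E
```

```text
time_s: 24.92
eef_pos: [565.9, 100.7, 64.4]
ee_rot: [0.52, -0.519, 0.479, -0.48]
force: [0.7, 0.8, 0.7]
grip_width: 0.999
time_s: 25.75
eef_pos: [565.6, 101.3, 63.9]
ee_rot: [0.52, -0.519, 0.479, -0.48]
force: [-1.0, 1.0, 5.6]
grip_width: 0.453
time_s: 26.42
eef_pos: [564.9, 101.4, 197.0]
ee_rot: [-0.519, 0.52, -0.48, 0.479]
force: [-0.2, 0.6, -0.9]
grip_width: 0.453
eef [564.6 101.4 196.3] dp [197.6   0.3 -19.9] roll [ 0.166 -2.976] t 26.4667 w 0.455 F [-0.8  0.  -0.8]
```

```bash
python3 -m crank '[{"dp":[15,0,-2],"roll":0.03,"gripper":255},{"dp":[45,0,-5],"roll":0.06,"gripper":255},{"dp":[83,0,-8],"roll":0.09,"gripper":255},{"dp":[121,0,-12],"roll":0.12,"gripper":255},{"dp":[155,0,-16],"roll":0.15,"gripper":255},{"dp":[183,0,-19],"roll":0.166,"gripper":255},{"dp":[198,0,-20],"roll":0.166,"gripper":255},{"dp":[198,0,-20],"roll":0.166,"gripper":255},{"dp":[198,0,-20],"roll":0.166,"gripper":255},{"dp":[198,0,-20],"roll":0.166,"gripper":255}]' 40
python3 - <<'E'
from h import *
eyes.capture("side");togo([560.5,-97.2,60.5],-0.086)
E
```

```text
time_s: 27.3
eef_pos: [560.9, -96.6, 197.1]
ee_rot: [0.478, -0.478, 0.522, -0.52]
force: [-0.7, 0.5, -0.3]
grip_width: 0.455
eef [561.  -96.4 197.5] dp [  0.9 137.   -0.2] roll [ 1.00e-03 -3.14e+00] t 27.35 w 0.456 F [ 0.1 -0.4 -0.8]
```

```bash
python3 -m crank '[{"dp":[0,15,0],"roll":0,"gripper":255},{"dp":[0,45,0],"roll":0,"gripper":255},{"dp":[0,75,0],"roll":0,"gripper":255},{"dp":[0,100,0],"roll":0,"gripper":255},{"dp":[0,115,0],"roll":0,"gripper":255},{"dp":[0,124,0],"roll":0,"gripper":255},{"dp":[0,130,0],"roll":0,"gripper":255},{"dp":[0,134,0],"roll":0,"gripper":255},{"dp":[0,136,0],"roll":0,"gripper":255},{"dp":[0,137,0],"roll":0,"gripper":255}]' 40
python3 - <<'E'
from h import *
p=eyes.capture("side")
print(models.spot_point(p,"bottle_yellow_mid")[:1], proj(p,[560.5,-97.2,54]))
eyes.capture("side");togo([560.5,-97.2,60],-0.086)
E
```

```text
time_s: 28.18
eef_pos: [561.5, -97.6, 61.8]
ee_rot: [-0.478, 0.478, -0.521, 0.521]
force: [0.8, -0.3, -1.7]
grip_width: 0.457
[{'centre': [300.1, 213.3], 'confidence': 0.72}] [np.float64(302.4707394142094), np.float64(214.49319043653227)]
eef [561.5 -97.7  61.9] dp [-0.4  1.9 -1. ] roll [-0.     3.142] t 28.3333 w 0.455 F [ 0.4  0.3 -1.1]
```

```bash
python3 -m crank '[{"dp":[0,1,0],"roll":0,"gripper":255},{"dp":[0,1,0],"roll":0,"gripper":255},{"dp":[0,1,0],"roll":0,"gripper":0},{"dp":[0,1,0],"roll":0,"gripper":0},{"dp":[0,1,0],"roll":0,"gripper":0},{"dp":[0,1,0],"roll":0,"gripper":0},{"dp":[0,1,0],"roll":0,"gripper":0},{"dp":[0,1,0],"roll":0,"gripper":0},{"dp":[0,1,0],"roll":0,"gripper":0}]' 40
python3 -m crank '[{"dp":[0,-15,0],"roll":0,"gripper":0},{"dp":[0,-45,0],"roll":0,"gripper":0},{"dp":[0,-80,0],"roll":0,"gripper":0},{"dp":[0,-115,0],"roll":0,"gripper":0},{"dp":[0,-138,0],"roll":0,"gripper":0},{"dp":[0,-138,0],"roll":0,"gripper":0}]' 40
python3 -m crank '[{"dp":[-40,0,0],"roll":0,"gripper":0},{"dp":[-80,0,0],"roll":0,"gripper":0},{"dp":[-120,0,0],"roll":0,"gripper":0},{"dp":[-160,0,0],"roll":0,"gripper":0},{"dp":[-200,0,0],"roll":0,"gripper":0},{"dp":[-240,0,0],"roll":0,"gripper":0},{"dp":[-280,0,0],"roll":0,"gripper":0},{"dp":[-320,0,0],"roll":0,"gripper":0},{"dp":[-320,0,0],"roll":0,"gripper":0},{"dp":[-320,0,0],"roll":0,"gripper":0}]' 40
python3 - <<'E'
from h import *
for _ in range(3): eyes.capture("top")
P=[eyes.capture(n) for n in("side","top")]
c=np.array([551.2,-204.8]);y=-.086
for n,k in(("red",-108),("green",-36),("blue",36),("yellow",108)):
    u=[models.spot_point(p,f"bottle_{n}_mid") for p in P]
    e=[*(c+k*np.array([-np.sin(y),np.cos(y)])),54]
    print(n,np.round(e),[ (np.round(np.array(a[0]["centre"])-proj(p,e),1),a[0]["confidence"]) if a else None for a,p in zip(u,P)], np.round(tri(P,[a[0]["centre"] for a in u])) if all(u) else '')
a=cv2.resize(P[1]["color"][180:260,330:530],None,fx=3,fy=3,interpolation=cv2.INTER_CUBIC);b=cv2.resize(P[0]["color"][130:250,220:420],None,fx=3,fy=3,interpolation=cv2.INTER_CUBIC)
cv2.imwrite('pics/end.png',np.vstack([a,b])[:,:,::-1]);print(ctrl.sense()["eef_pos"])
E
```

```text
time_s: 29.08
eef_pos: [561.2, -97.6, 60.3]
ee_rot: [0.478, -0.478, 0.521, -0.521]
force: [0.9, -0.2, 0.1]
grip_width: 1.002
time_s: 29.58
eef_pos: [562.9, -98.2, 203.6]
ee_rot: [-0.479, 0.477, -0.518, 0.524]
force: [0.4, -0.9, 1.6]
grip_width: 0.999
time_s: 30.42
eef_pos: [588.1, 222.9, 197.2]
ee_rot: [0.478, -0.479, 0.52, -0.52]
force: [-0.3, -0.1, 0.8]
grip_width: 1.0
red [ 542. -312.   54.] [(array([-4.7, -5.3]), 0.87), (array([ 1. , -0.5]), 0.7)] [ 547. -310.   68.]
green [ 548. -241.   54.] [(array([-2.6, -1.4]), 0.76), (array([-0.8, -2. ]), 0.61)] [ 552. -238.   58.]
blue [ 554. -169.   54.] [(array([ 2.2, -1.9]), 0.64), (array([2.3, 0.5]), 0.65)] [ 551. -172.   57.]
yellow [560. -97.  54.] [(array([-0.8, -2.3]), 0.7), (array([ 1.6, -0.2]), 0.58)] [ 561. -100.   58.]
[588.67414063 221.07321067 198.32408665]
```

View pics/end.png

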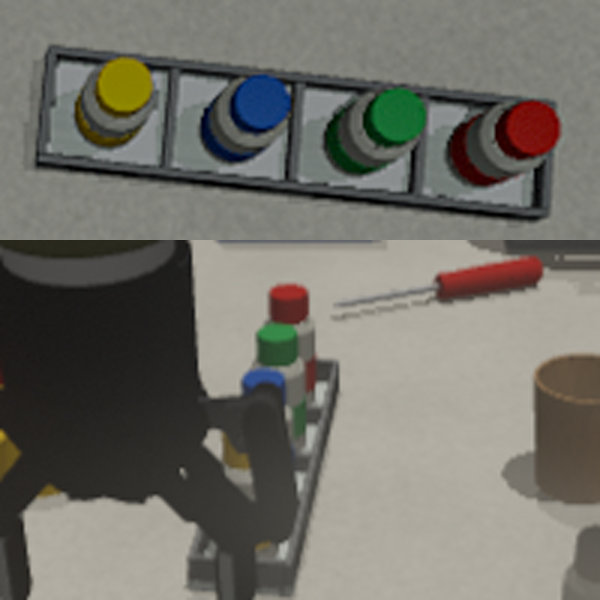

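The top view shows yellow, blue, green and red from left to right, each standing on the floor of its own bay. Red's triangulated height of 68 mm is off because the gripper and the other bottles hide part of it in the side view; the top view fits within 1 px. The gripper is clear of everything.

```bash
python3 -c "
from rig import ctrl
print(ctrl.finish_job())"
```

```text
the job is handed in; nothing more can be done
None
```

I moved all four bottles to the grey rack in reverse order and handed the job in at about 31 s of the 120 s allowed. From the robot's left the grey rack now reads yellow, blue, green, red (the plywood rack read red, green, blue, yellow). Each bottle was gripped across the rack at 40 N, lifted above its neighbours, lowered to the bay floor and released.

- **Position:** in the last top view, the networks' bottle mid-points lie within about 2.5 px (roughly 4 mm) of the bay centres. The limits are 16 mm along the rack and 14 mm across.
- **Standing:** they look upright in both views, and the gripper ended well clear, empty and open. Combining both cameras, green, blue and yellow came out at 57–58 mm high, against the 54 mm expected and the 48–60 mm allowed.
- **Disagreement:** red came out at 68 mm by the same method, outside the limit. In the side view it was partly hidden by the gripper and the other bottles, so I put this down to a bad reading. It was lowered like the others, to a tool height that puts its foot on the floor, and the top view fits within 1 px. I did not re-measure it from a clear side view.

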